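# Seat the reference disc in the reader's well and start the check

### The arm

A 6-joint arm with a two-finger parallel gripper is mounted at the origin on the work surface. World frame = base frame: x ahead of the robot, y to its left, z up, the work surface at z = 0. Lengths are in m, angles in rad, forces in N, time in s.
With the tool pointing down it reaches from about 0.375 to 0.975 m from the base axis. Payload 3.8 kg.
Tool frame: the origin (TCP) lies midway between the tips of the shut fingers; the grasp point (between the pads) lies 19 mm behind it; z points along the fingers, y is the line along which they close (so a half turn about z gives the same grasp; the last joint's range is limited). The gripper opens to 85 mm and grips with 20 to 120 N. Pads are 22 mm wide; open, the fingers measure 114 mm over their backs; the gripper's body (76 mm by 85 mm) begins 54 mm behind the grasp point. The pads swing forward as they close: fully open they stand 13 mm farther back than shut.
Start: joints at [-1.266, 0.264, 1.604, -0, 1.274, -0.037], TCP at [0.226, -0.636, 0.231] pointing down, gripper open.
Joint ranges: [-2.63, 2.63], [-0.94, 2.18], [0.31, 2.57], [-1.31, 4.45], [0, 2.66], [-2.55, 2.55]. Speed limits (rad/s): [2.57, 2.57, 3.14, 3.14, 3.14, 3.14].

### API

Orientations are given as a rotation vector (axis times angle).
In Python, from workcell import bot gives the robot as it stands.
- The arm moves only by the tool servo_tool, never from a script. Its argument "series" is a list of rows, each a list of 7 numbers: the shift along the world's x, y, z in units of 0.15 m (1.0 is 0.15 m), then the turn, a rotation vector about the world's x, y, z in units of 180 degrees (1.0 is 180 degrees), then the closure, from 0 (fully open) to 1 (shut). A call has 1 to 20 rows; each row is the pose to reach, as a shift and turn from the pose commanded when the call began, turning the shorter way round; what a row does not reach only later rows make up. A row lasts 1/10 s, in which the tool goes at most 50 mm and 8.59 degrees, less where a joint would pass 70% of its speed; a pose out of reach is approached as far as the arm can. A call with a number of a shift or a turn outside -1 to 1 is refused whole. A call with a gripper value outside its range is refused whole. The fingers move at their own pace and stop on an object; "newtons" is the grip in N (left out, the last holds). Time passes only in rows, so rows that repeat a pose let the fingers close. It gives the time, the measured TCP pose, the force, the opening and the grip force at its end, in the units of the state.
- bot.read_state(): the state, without advancing time (a new reading comes with each control period).
- bot.read_camera(name): name is "scene" or "top" or "wrist"; returns the picture (480x640x3 uint8, red, green, blue); there is no depth.
- bot.camera_info(name): a dict with "vertical_fov" (degrees; the focal length in pixels is half the picture's height over the tangent of half this angle, whatever the lens; pixels are square), "cx", "cy" (the principal point, pixels), "dist" ([k1, k2, p1, p2, k3] as OpenCV has them; the pictures are not rectified), "R" (3x3) and "t" (3): a world point X has camera coordinates R X + t. Camera axes: x right, y down, z forward; pixel columns grow to the right and rows downward; lengths in m; the calibration is good to about 2 mm. A picture is of the moment at which its call begins: read the wrist's pose just before it. camera_info takes no time and is no camera call; for the wrist camera it gives the pose at the moment of the call.
- bot.finish_job(): hands the job in; it is judged then, once.
Trained networks look in the newest picture that a camera, given by its name, has taken for a name from the list of things; names that differ only in an ending like _2 or _b are one class to them, and where a whole thing is asked for, a point or a joint stands for the part that bears it (a point fixed in the world has none). Each returns a list of dicts, best first, with "score" (0 to 1); they miss things now and then, are a little off and sometimes report something else, mostly with a low value. They report only what shows in the picture. A call takes as long as a camera call. They do not tell look-alikes from the thing itself.
- bot.recognise(target, camera): "box" ([left, top, right, bottom] as shares, 0 to 1, of the picture: columns of its width, rows of its height, round what is visible of it).
- bot.trace(target, camera): "mask" (480x640 bool, what is visible of it) and "box" ([left, top, right, bottom] as shares, 0 to 1, of the picture: columns of its width, rows of its height, round what is visible of it).
- bot.mark_of(target, camera): "at" ([row, column] as shares, 0 to 1, of the picture: columns of its width, rows of its height: a listed point, or the origin of a listed thing).
The state is a dict: "time": time; "q": joint angles; "joint_vel": joint speeds; "joint_torque": joint torques, N m; "tool_pos": TCP position; "tcp_rot": TCP orientation; "wrist_force": force on the tool from outside, world axes, zero at the start; "torque": the same for the moment, N m; "width": opening from 0.0 (shut) to 1.0 (fully open); "grip_force": force on a finger pad.
Only numpy, scipy, OpenCV 4.12 (cv2) and the standard library are available. Lean on these libraries where they do the work, as an engineer would, in place of code of your own. Each camera call takes 0.05 s, during which the arm holds its last target. There are 200 camera calls.

### The job

Nudge the white reference disc across the deck of the bench reader with the fingertips until it drops into the round well and lies flat on its bottom, then press the reader's round key all the way down and let go of it. The disc is only pushed along, never picked up, and the key is not pressed before the disc is home; leave the amber jar on the deck and the things on the bench where they stand.

Things in the scene. Friction and masses are not known exactly. Their poses are not given: they have to be found in the camera images.
- reader: low grey bench instrument, fixed to the bench, 220 mm along its x, 280 mm along its y, with a flat level deck 40 mm above the bench. Origin: centre of its underside, on the bench; z up; yaw varies up to 0.5 rad. The deck is bare but for the well, the key, the disc and the jar (screen and small keys are printed flat on it).
- well (a point): centre of the floor of the round well in the deck, lined black (20 mm along the reader's +x from its centre). The well is 48 mm wide and 10 mm deep, its mouth slightly chamfered, level with the deck; its floor is 30 mm above the bench. Axes as the reader's.
- disc: white ceramic disc, 42 mm across, 10 mm thick, 25 to 50 g, lying flat on the deck 60 to 100 mm from the well's centre, on the reader's +y or -y side, nothing in between. Origin: centre of its underside; z along its axis. Slides easily (under 1 N); it dips into the well about 11 mm before centred and drops flat when pushed on (3 mm play all round, top then flush with the deck).
- jar: closed amber glass jar with black lid, 32 mm across, 45 mm high, standing on the deck on the other side of the well from the disc, 60 to 100 mm from the well's centre. Origin: centre of its underside. To be left alone.
- key (a joint): round white push key, 26 mm across, in a round black housing (42 mm across, 12 mm high) on the deck's robot-facing part, spring loaded. Value 0 when up, 0.006 m when fully down (about 4 N); springs back when let go.
- key_top (a point): centre of the top face of the round push key, 22 mm above the deck when up; 85 mm along the reader's -x from its centre, pressed straight down.
- rack: blue rack of green-capped sample tubes, 90 x 200 x 96 mm, standing on the bench to the left of the reader. Origin: centre of its underside. To be left alone.
- bottle: white reagent bottle with red cap, 60 mm across, 80 mm high, on the bench to the right of the reader. Origin: centre of its underside. To be left alone.
- pipette: white pipette, 220 mm long along its x, up to 26 mm high, lying on the bench to the right of the reader. Origin: on the bench under its middle. To be left alone.
Not all that is in view belongs to the job. Of the things shaped like the disc, the white one is meant.

How it is judged:
By the outcome, as a careful person would: the job done as asked, in the order asked, and still so for the second after the job is handed in, with the robot touching nothing.
It also fails if it takes over 40 s, if anything falls off the work surface, if the arm or the gripper's body presses on something with over 40 N, if the wrist force passes 120 N, or if a joint passes its speed limit or range.

## Working session

There is one attempt and no reset: what is moved stays moved. The work goes in short steps, Python scripts to look and compute and a tool call to move; the robot and the scene stay as the last step left them, time stands still between calls to the robot, and variables do not carry over. Pictures are saved under pics/ and viewed, at most 10 in all, crops included, and the job is handed in when it is done.

Besides the shell and the picture viewer there is one more tool, called after "Request:" by a JSON object that holds its "name" and its "arguments", one argument or row to a line. servo_tool: Moves the arm, as the interface text tells. Shifts and turns lie within -1 to 1; 1 stands for 0.15 m of shift or 180 degrees of turn. Its arguments: {"type":"object","properties":{"series":{"type":"array","items":{"type":"array","items":{"type":"number"}}},"newtons":{"type":"number"}},"required":["series"]}

```bash
mkdir -p pics; cat > h.py <<'E'
import numpy as np, cv2
from workcell import bot
def K(i):
    f=240/np.tan(np.radians(i["vertical_fov"])/2); return np.array([[f,0,i["cx"]],[0,f,i["cy"]],[0,0,1.]])
def ray(i,px,z):
    p=cv2.undistortPoints(np.array([[px]],float),K(i),np.array(i["dist"],float))[0,0]
    R=np.array(i["R"]);t=np.array(i["t"]);c=-R.T@t;d=R.T@np.array([p[0],p[1],1.])
    return c+d*(z-c[2])/d[2]
def proj(i,X):
    R=np.array(i["R"]);r,_=cv2.Rodrigues(R)
    return cv2.projectPoints(np.array(X,float).reshape(-1,1,3),r,np.array(i["t"],float),K(i),np.array(i["dist"],float))[0][:,0]
def save(n,im): cv2.imwrite("pics/"+n,im[:,:,::-1])
E
python3 - <<'E'
from h import *
for c in("top","scene"):
    i=bot.camera_info(c); save(c+"1.png",bot.read_camera(c))
    for n,z in(("well",.03),("disc",.04),("jar",.04),("key_top",.062),("reader",0)):
        for m in bot.mark_of(n,c)[:3]:
            px=(m["at"][1]*640,m["at"][0]*480); print(c,n,round(m["score"],2),np.round(px),ray(i,px,z).round(4))
print(bot.read_state()["time"])
E
```

```text
top well 0.62 [304. 252.] [0.6067 0.0498 0.03  ]
top well 0.39 [333. 256.] [ 0.5929 -0.0197  0.03  ]
top disc 0.71 [267. 250.] [0.6124 0.1414 0.04  ]
top disc 0.67 [240. 344.] [0.3859 0.2109 0.04  ]
top disc 0.66 [299. 191.] [0.7595 0.058  0.04  ]
top jar 0.74 [334. 254.] [ 0.5971 -0.0231  0.04  ]
top key_top 0.45 [295. 294.] [0.4998 0.0739 0.062 ]
top key_top 0.37 [329. 252.] [ 0.5976 -0.0094  0.062 ]
top reader 0.63 [300. 267.] [0.5732 0.0616 0.    ]
scene well 0.7 [319. 250.] [0.5984 0.0562 0.03  ]
scene disc 0.76 [266. 311.] [0.8013 0.0858 0.04  ]
scene disc 0.71 [284. 344.] [0.8313 0.1669 0.04  ]
scene disc 0.62 [318. 346.] [0.7888 0.2196 0.04  ]
scene jar 0.49 [300. 229.] [ 0.588  -0.0148  0.04  ]
scene reader 0.69 [325. 260.] [0.5931 0.0704 0.    ]
0.6
```

View pics/top1.png

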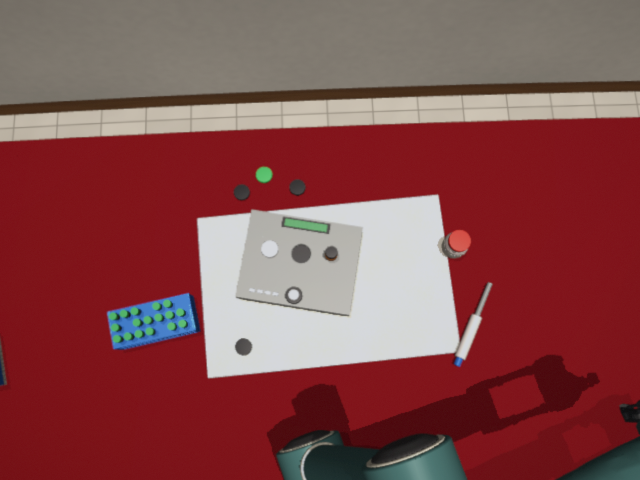

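The white disc on the deck is at (270,249), left of the black well at (301,254). The jar is at (331,254) and the key at (293,296). Look-alikes are black discs at (241,192), (298,187) and (243,347), and a green one at (264,175). I choose the white one on the deck and check it in a close crop.

```bash
python3 - <<'E'
from h import *
from scipy.spatial.transform import Rotation as R
im=cv2.imread("pics/top1.png")[200:325,225:375]; cv2.imwrite("pics/crop.png",cv2.resize(im,None,fx=4,fy=4,interpolation=cv2.INTER_CUBIC))
s=bot.read_state(); print(s["tool_pos"],s["tcp_rot"]);print(R.from_rotvec(s["tcp_rot"]).as_matrix().round(3))
i=bot.camera_info("wrist");r=np.array(i["R"]);print((-r.T@np.array(i["t"])).round(3),r.round(2),i["vertical_fov"])
E
```

```text
[ 0.22623435 -0.63596078  0.23133314] [ 3.09577382e+00  5.34300494e-01 -1.98539073e-05]
[[ 0.942  0.335 -0.   ]
 [ 0.335 -0.942 -0.   ]
 [-0.     0.    -1.   ]]
[ 0.304 -0.607  0.373] [[ 0.33 -0.94  0.  ]
 [-0.89 -0.32  0.33]
 [-0.31 -0.11 -0.95]] 59.422460211085905
```

View pics/crop.png

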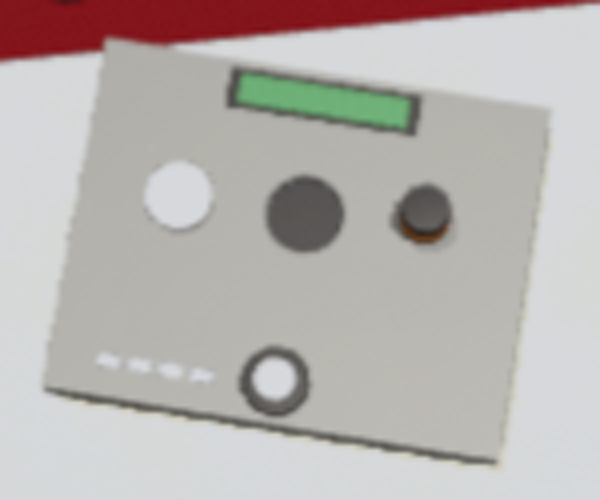

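The crop shows the white disc at (179,195), the well at (305,214), the jar at (425,212) and the key at (275,380). The choice is confirmed, so I move above it.

Request:
{"name": "servo_tool", "arguments": {
  "series": [
    [0.48,1,0.1,0,0,0.07,0],
    [0.48,1,0.1,0,0,0.07,0],
    [0.48,1,0.1,0,0,0.07,0],
    [0.48,1,0.1,0,0,0.07,0]
  ]
}}

```text
time: 1.0
tool_pos: [0.2997, -0.4825, 0.2469]
tcp_rot: [-3.017, -0.874, -0.002]
wrist_force: [-0.2, -0.9, -0.0]
width: 1.003
grip_force: 0.0
```

Request:
{"name": "servo_tool", "arguments": {
  "series": [
    [0.48,1,0.1,0,0,0.07,0],
    [0.48,1,0.1,0,0,0.07,0],
    [0.48,1,0.1,0,0,0.07,0],
    [0.48,1,0.1,0,0,0.07,0]
  ]
}}

```text
time: 1.4
tool_pos: [0.3717, -0.333, 0.2621]
tcp_rot: [2.903, 1.2, 0.002]
wrist_force: [-0.9, -0.6, 0.1]
width: 1.003
grip_force: 0.0
```

Request:
{"name": "servo_tool", "arguments": {
  "series": [
    [0.48,1,0.1,0,0,0.07,0],
    [0.48,1,0.1,0,0,0.07,0],
    [0.48,1,0.1,0,0,0.07,0],
    [0.48,1,0.1,0,0,0.07,0]
  ]
}}

```text
time: 1.8
tool_pos: [0.4439, -0.1829, 0.2773]
tcp_rot: [2.753, 1.512, 0.003]
wrist_force: [-0.5, -1.0, 0.5]
width: 0.998
grip_force: 0.0
```

Request:
{"name": "servo_tool", "arguments": {
  "series": [
    [0.48,1,0.1,0,0,0.07,0],
    [0.48,1,0.1,0,0,0.07,0],
    [0.48,1,0.1,0,0,0.07,0],
    [0.48,1,0.1,0,0,0.07,0]
  ]
}}

```text
time: 2.2
tool_pos: [0.5161, -0.0325, 0.2922]
tcp_rot: [2.57, 1.806, 0.004]
wrist_force: [-0.3, -1.0, -0.2]
width: 0.999
grip_force: 0.0
```

Request:
{"name": "servo_tool", "arguments": {
  "series": [
    [0.7,1,0.0,0,0,0.07,0],
    [0.7,1,0.0,0,0,0.07,0],
    [0.7,1,0.0,0,0,0.07,0],
    [0.7,1,0.0,0,0,0.07,0],
    [0.7,1,0.0,0,0,0.07,0],
    [0.7,1,0.0,0,0,0.07,0]
  ]
}}

```text
time: 2.8
tool_pos: [0.6195, 0.1143, 0.2907]
tcp_rot: [2.359, 2.075, -0.002]
wrist_force: [-0.8, 0.0, 0.0]
width: 0.999
grip_force: 0.0
```

```bash
cat > look.py <<'E'
from h import *
import sys
from scipy.spatial.transform import Rotation as R
s=bot.read_state(); i=bot.camera_info("wrist"); im=bot.read_camera("wrist"); save(sys.argv[1],im)
print(s["time"],s["tool_pos"].round(4) if hasattr(s["tool_pos"],"round") else s["tool_pos"], "yaw",np.degrees(np.arctan2(*R.from_rotvec(s["tcp_rot"]).as_matrix()[[1,0],0])))
for n,z in(("well",.03),("disc",.04),("jar",.04),("key_top",.062)):
    for m in bot.mark_of(n,"wrist")[:2]:
        px=(m["at"][1]*640,m["at"][0]*480); print(n,round(m["score"],2),np.round(px),ray(i,px,z).round(4))
    if n in("well","disc"):
      for m in bot.trace(n,"wrist")[:2]:
        c,_=cv2.findContours(m["mask"].astype(np.uint8),0,1);c=max(c,key=cv2.contourArea)
        zz={"well":.04,"disc":.05}[n]
        P=np.array([ray(i,p,zz)[:2] for p in c[:,0].astype(float)]);(x,y),rad=cv2.minEnclosingCircle(P.astype(np.float32)*1000)
        print(n,"trace",round(m["score"],2),round(x,1),round(y,1),"r",round(rad,1))
E
python3 look.py w1.png
```

```text
2.8 [0.6195 0.1143 0.2907] yaw 82.6611261274326
well 0.56 [305. 237.] [0.6001 0.0625 0.03  ]
well trace 0.95 581.1 65.0 r 176.0
well trace 0.7 492.9 75.8 r 14.6
disc 0.87 [514. 116.] [0.8002 0.1552 0.04  ]
disc 0.81 [ 66. 114.] [0.406  0.2072 0.04  ]
disc trace 0.97 614.2 136.7 r 20.9
disc trace 0.97 797.2 153.9 r 20.0
jar 0.98 [308. 306.] [ 0.5933 -0.0099  0.04  ]
key_top 0.62 [191. 244.] [0.4951 0.081  0.062 ]
```

View pics/w1.png

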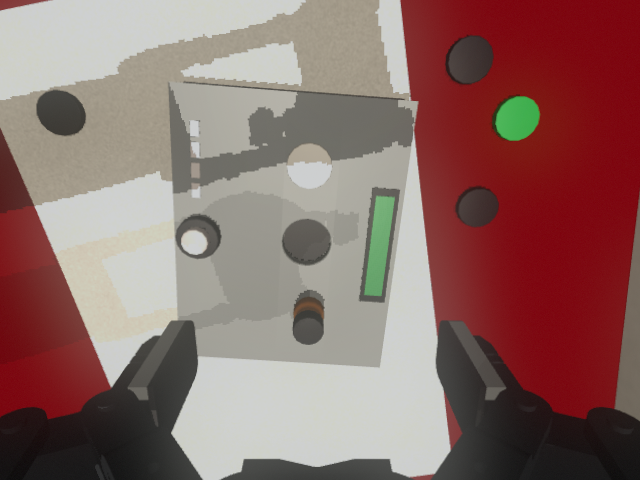

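The wrist view shows the white disc at (309,166), half in shadow, the well at (306,241), the jar at (308,320), and the key at (195,242). I'll refine the well rim by segmentation.

```bash
python3 - <<'E'
from h import *
im=cv2.imread("pics/w1.png"); i=bot.camera_info("wrist"); g=cv2.cvtColor(im,6)
print(g[241,270:345:3]); print(g[205:280:3,306])
for th in(75,85,95):
    m=np.zeros_like(g);m[210:275,270:345]=(g[210:275,270:345]<th)*255
    c=max(cv2.findContours(m,0,1)[0],key=cv2.contourArea)
    P=np.array([ray(i,p,.04)[:2] for p in c[:,0].astype(float)],np.float32)*1000
    print(th,cv2.boundingRect(c),cv2.minEnclosingCircle(P),cv2.fitEllipse(P))
# top cam
im=cv2.imread("pics/top1.png");g=cv2.cvtColor(im,6);i=bot.camera_info("top")
for (x,y),z,f in(((301,253),.04,lambda a:a<115),((270,249),.05,lambda a:a>200)):
    m=np.zeros_like(g);m[y-13:y+14,x-13:x+14]=f(g[y-13:y+14,x-13:x+14])*255
    M=cv2.moments(m,True);print(M["m00"],ray(i,(M["m10"]/M["m00"],M["m01"]/M["m00"]),z))
E
```

```text
[151 151 151 151  84  89  90  90  89  90  91  91  90  91  91  90  91  91
  96  95 124 151 151 151 151]
[176 176 171 160 160  96  95  94  94  91  92  91  90  89  89  88  92  91
  91  75 128 168 168 168 167]
75 (283, 243, 19, 20) ((584.9462280273438, 50.25556945800781), 13.477240562438965) ((583.8909912109375, 49.88737106323242), (5.8427228927612305, 23.215688705444336), 31.778844833374023)
85 (282, 239, 46, 25) ((598.29296875, 55.003387451171875), 23.119699478149414) ((604.6680908203125, 70.92396545410156), (52.71177291870117, 66.71295928955078), 159.1034393310547)
95 (282, 224, 48, 41) ((600.11669921875, 59.31412887573242), 23.70487403869629) ((598.9068603515625, 57.53788375854492), (41.638572692871094, 44.75246047973633), 85.23464965820312)
274.0 [0.60172428 0.05828036 0.04      ]
203.0 [0.61484774 0.13470186 0.05      ]
```

Request:
{"name": "servo_tool", "arguments": {
  "series": [
    [0.017,0.44,0,0,0,-0.015,0.65],
    [0.017,0.44,-0.3,0,0,-0.015,0.65],
    [0.017,0.44,-0.6,0,0,-0.015,0.65],
    [0.017,0.44,-1,0,0,-0.015,0.65],
    [0.017,0.44,-1,0,0,-0.015,0.65],
    [0.017,0.44,-1,0,0,-0.015,0.65],
    [0.017,0.44,-1,0,0,-0.015,0.65]
  ]
}}

```text
time: 3.85
tool_pos: [0.6235, 0.1801, 0.144]
tcp_rot: [2.408, 2.015, 0.005]
wrist_force: [0.6, 0.3, 0.0]
width: 0.351
grip_force: 0.0
```

```bash
python3 look.py w2.png
```

```text
3.85 [0.6235 0.1801 0.144 ] yaw 79.84977451891089
well 0.64 [314. 392.] [0.5993 0.0593 0.03  ]
well trace 0.75 593.7 128.8 r 131.9
disc 0.9 [598. 213.] [0.7912 0.1657 0.04  ]
disc 0.82 [548. 328.] [0.7622 0.0912 0.04  ]
disc trace 0.78 751.0 216.7 r 19.6
disc trace 0.69 787.9 167.1 r 20.2
```

View pics/w2.png

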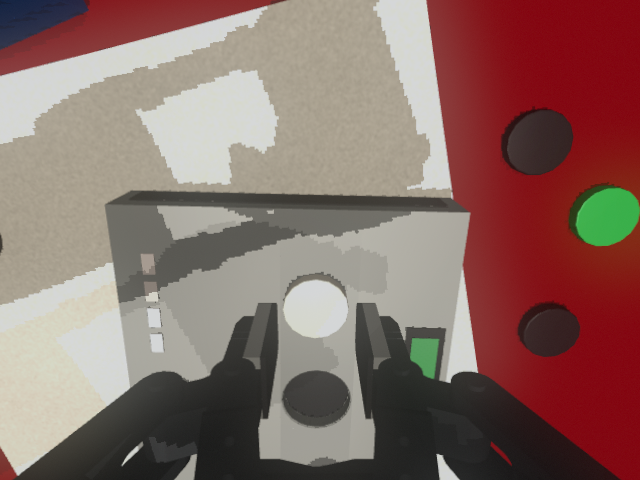

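The disc is at (316,308) and the well at (316,396), both centred between the partly closed fingers. Next I descend behind the disc.

Request:
{"name": "servo_tool", "arguments": {
  "series": [
    [0,0,-0.3,0,0,0,0.65],
    [0,0,-0.5,0,0,0,0.65],
    [0,0,-0.6,0,0,0,0.65],
    [0,0,-0.63,0,0,0,0.65],
    [0,0,-0.63,0,0,0,0.65]
  ]
}}

```text
time: 4.7
tool_pos: [0.622, 0.1801, 0.0469]
tcp_rot: [-2.409, -2.017, 0.0]
wrist_force: [0.0, -0.4, -0.2]
width: 0.347
grip_force: 0.0
```

```bash
python3 - <<'E'
from h import *
i=bot.camera_info("wrist"); im=bot.read_camera("wrist"); save("w3.png",im); s=bot.read_state()
print(s["time"],s["tool_pos"],s["wrist_force"])
# projected expectations: disc top rim, well rim
a=np.linspace(0,6.28,60);v=im.copy()
for c,r,z,col in(((.6142,.136),.021,.05,(255,0,0)),((.601,.0595),.024,.04,(0,255,0))):
    for p in proj(i,np.c_[c[0]+r*np.cos(a),c[1]+r*np.sin(a),0*a+z]): cv2.circle(v,tuple(int(k) for k in p),1,col,-1)
save("w3o.png",v)
E
```

```text
4.75 [0.62286558 0.18033168 0.04798027] [-0.4480078   0.24770202  0.07334735]
```

View pics/w3o.png

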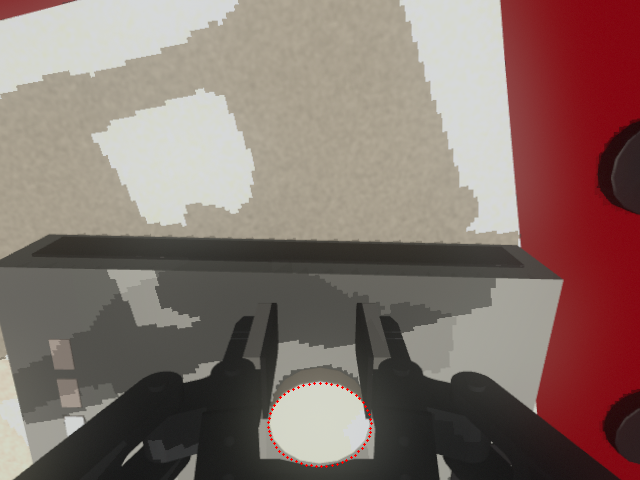

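The drawn circle sits on the disc, so the estimate is good. I lower 6 mm and push.

Request:
{"name": "servo_tool", "arguments": {
  "series": [
    [0,0,-0.04,0,0,0,0.65],
    [0,0,-0.04,0,0,0,0.65],
    [-0.011,-0.06,-0.04,0,0,0,0.65],
    [-0.018,-0.1,-0.04,0,0,0,0.65],
    [-0.025,-0.14,-0.04,0,0,0,0.65],
    [-0.032,-0.18,-0.04,0,0,0,0.65],
    [-0.039,-0.22,-0.04,0,0,0,0.65],
    [-0.046,-0.26,-0.04,0,0,0,0.65],
    [-0.054,-0.3,-0.04,0,0,0,0.65],
    [-0.061,-0.34,-0.04,0,0,0,0.65],
    [-0.068,-0.38,-0.04,0,0,0,0.65],
    [-0.075,-0.42,-0.04,0,0,0,0.65],
    [-0.082,-0.46,-0.04,0,0,0,0.65],
    [-0.088,-0.49,-0.04,0,0,0,0.65],
    [-0.093,-0.52,-0.04,0,0,0,0.65],
    [-0.093,-0.52,-0.04,0,0,0,0.65]
  ]
}}

```text
time: 6.35
tool_pos: [0.6077, 0.1014, 0.0407]
tcp_rot: [-2.409, -2.016, 0.001]
wrist_force: [-0.2, -0.0, -1.1]
width: 0.348
grip_force: 0.0
```

```bash
cat > ov.py <<'E'
from h import *
import sys
cam=sys.argv[2]
i=bot.camera_info(cam); im=bot.read_camera(cam); s=bot.read_state()
print(s["time"],s["tool_pos"],s["wrist_force"])
a=np.linspace(0,6.28,60);v=im.copy()
for p in proj(i,np.c_[.601+.024*np.cos(a),.0595+.024*np.sin(a),0*a+.04]): cv2.circle(v,tuple(int(k) for k in p),0 if cam!="wrist" else 1,(0,255,0),-1)
if cam!="wrist":
    c=proj(i,[[.59,.06,.04]])[0].astype(int); w=70; v=cv2.resize(v[c[1]-50:c[1]+50,c[0]-w:c[0]+w],None,fx=5,fy=5,interpolation=cv2.INTER_CUBIC)
save(sys.argv[1],v)
E
python3 ov.py s4.png scene
```

```text
6.4 [0.60771645 0.10170284 0.04071155] [ 0.61322072  0.15126044 -0.58387921]
```

View pics/s4.png

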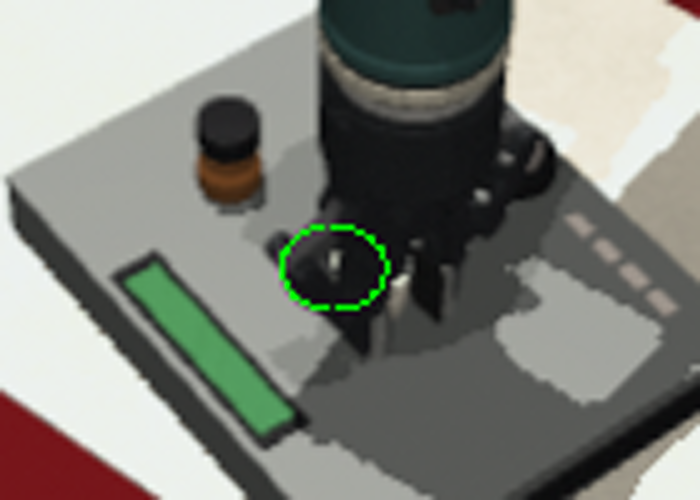

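The disc's white edge shows between the fingers, just beside the well, and the jar is untouched. I push on slowly.

Request:
{"name": "servo_tool", "arguments": {
  "series": [
    [-0.004,-0.02,0,0,0,0,0.65],
    [-0.007,-0.04,0,0,0,0,0.65],
    [-0.011,-0.06,0,0,0,0,0.65],
    [-0.014,-0.08,0,0,0,0,0.65],
    [-0.018,-0.1,0,0,0,0,0.65],
    [-0.021,-0.12,0,0,0,0,0.65],
    [-0.023,-0.13,0,0,0,0,0.65],
    [-0.023,-0.13,0,0,0,0,0.65]
  ]
}}

```text
time: 7.2
tool_pos: [0.6043, 0.0823, 0.0408]
tcp_rot: [-2.409, -2.016, 0.0]
wrist_force: [0.4, -0.5, -0.9]
width: 0.349
grip_force: 0.0
```

Request:
{"name": "servo_tool", "arguments": {
  "series": [
    [0.04,0.2,0,0,0,0,0.65],
    [0.04,0.25,0.3,0,0,0,0.65],
    [0.04,0.25,0.6,0,0,0,0.65],
    [0.04,0.25,1,0,0,0,0.65],
    [0.04,0.25,1,0,0,0,0.65],
    [0.04,0.25,1,0,0,0,0.65]
  ]
}}

```text
time: 7.8
tool_pos: [0.6127, 0.1205, 0.1946]
tcp_rot: [2.406, 2.015, 0.009]
wrist_force: [0.1, 0.1, -0.6]
width: 0.354
grip_force: 0.0
```

```bash
python3 ov.py w5.png wrist
```

```text
7.85 [0.61086609 0.12020554 0.19164292] [-0.22647094  0.61793398 -0.84702462]
```

View pics/w5.png

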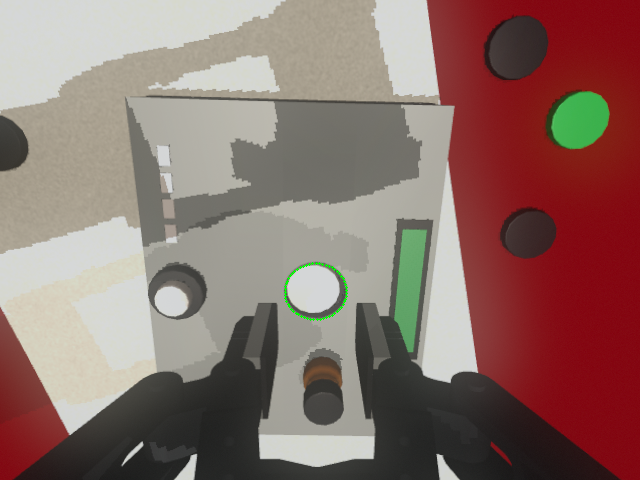

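The disc fills the ring of the well, at (314,290). I check that it's level (size, roundness, offset at deck height), and locate the key.

```bash
python3 - <<'E'
from h import *
i=bot.camera_info("wrist"); im=bot.read_camera("wrist"); g=cv2.cvtColor(im,cv2.COLOR_RGB2GRAY); s=bot.read_state()
print(s["tool_pos"],g[290,280:352:3],g[258:325:3,314])
for nm,(x,y),h,z,th in(("disc",(314,290),34,.04,205),("key",(172,299),24,.062,205)):
    m=np.zeros_like(g);m[y-h:y+h,x-h:x+h]=(g[y-h:y+h,x-h:x+h]>th)*255
    c=max(cv2.findContours(m,0,1)[0],key=cv2.contourArea)
    for zz in(z,z+.01):
        P=np.array([ray(i,p,zz)[:2] for p in c[:,0].astype(float)],np.float32)*1000
        print(nm,zz,cv2.boundingRect(c),cv2.fitEllipse(P))
for m in bot.mark_of("key_top","wrist")[:1]: print(ray(i,(m["at"][1]*640,m["at"][0]*480),.062),m["score"])
for m in bot.mark_of("disc","wrist")[:3]: print(m["at"][1]*640,m["at"][0]*480,m["score"])
E
```

```text
[0.60958082 0.11994937 0.18960601] [157 157 141 112 213 213 213 213 213 213 213 213 213 214 214 215 214 214
 214 214 214  92  88  95] [163 161 114 214 214 214 214 214 214 213 213 213 213 214 214 214 214 213
 208  84 112 157 154]
disc 0.04 (290, 266, 52, 47) ((599.2437744140625, 62.82735824584961), (38.46057891845703, 39.083988189697266), 83.48619079589844)
disc 0.05 (290, 266, 52, 47) ((600.096435546875, 67.62909698486328), (37.14992904663086, 37.7520866394043), 83.4856185913086)
key 0.062 (157, 287, 33, 30) ((498.41455078125, 82.16223907470703), (22.301206588745117, 22.704757690429688), 12.679451942443848)
key 0.072 (157, 287, 33, 30) ((503.0508117675781, 86.64085388183594), (21.479629516601562, 21.868322372436523), 12.678703308105469)
[0.4988461 0.0814841 0.062    ] 0.82
515.904 44.784 0.98
313.728 285.408 0.78
579.968 117.696 0.64
```

```bash
python3 - <<'E'
from h import *
im=bot.read_camera("wrist"); a=cv2.resize(im[250:330,270:360],None,fx=6,fy=6,interpolation=cv2.INTER_CUBIC)[:,:]
i=bot.camera_info("scene"); sc=bot.read_camera("scene");c=proj(i,[[.6,.06,.04]])[0].astype(int)
b=cv2.resize(sc[c[1]-40:c[1]+40,c[0]-20:c[0]+20],(240,480),interpolation=cv2.INTER_CUBIC)
save("z6.png",np.hstack([a,b])); print(bot.read_state()["tool_pos"])
E
```

```text
[0.60883841 0.11976451 0.18800663]
```

View pics/z6.png

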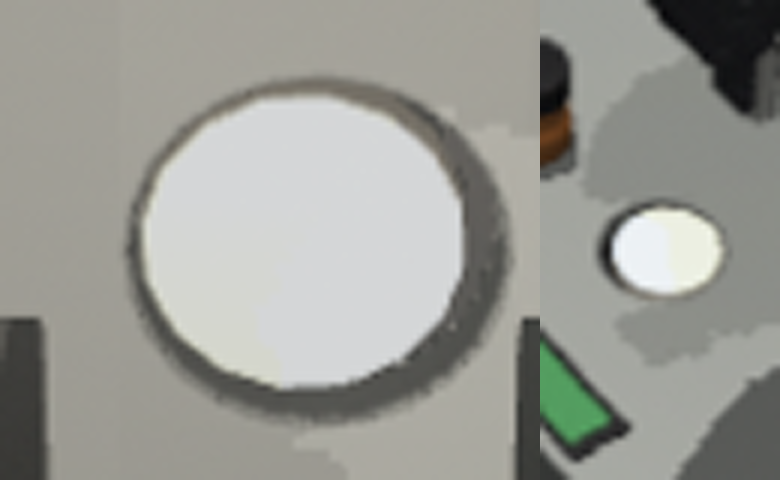

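The disc lies inside the rim all round, about 2 mm off centre, with no side wall showing and an even scale in both directions. It's home and flush, so I go to the key with the fingers shut.

Request:
{"name": "servo_tool", "arguments": {
  "series": [
    [-0.735,-0.252,0,0,0,0,1],
    [-0.735,-0.252,0,0,0,0,1],
    [-0.735,-0.252,0,0,0,0,1],
    [-0.735,-0.252,-0.3,0,0,0,1],
    [-0.735,-0.252,-0.5,0,0,0,1],
    [-0.735,-0.252,-0.65,0,0,0,1],
    [-0.735,-0.252,-0.7,0,0,0,1],
    [-0.735,-0.252,-0.7,0,0,0,1],
    [-0.735,-0.252,-0.7,0,0,0,1],
    [-0.735,-0.252,-0.7,0,0,0,1]
  ]
}}

```text
time: 9.1
tool_pos: [0.5015, 0.0824, 0.0872]
tcp_rot: [2.408, 2.016, 0.003]
wrist_force: [1.0, 0.4, -0.0]
width: -0.002
grip_force: 0.0
```

```bash
python3 - <<'E'
from h import *
s=bot.read_state();i=bot.camera_info("scene"); sc=bot.read_camera("scene");c=proj(i,[[.5,.08,.06],[.4985,.082,.062],s["tool_pos"]]);p=c[0].astype(int)
save("k7.png",cv2.resize(sc[p[1]-50:p[1]+50,p[0]-65:p[0]+65],None,fx=5,fy=5,interpolation=cv2.INTER_CUBIC)); print(s["tool_pos"],(c-p+[65,50])*5,s["wrist_force"],s["width"])
E
```

```text
[0.50151675 0.08241745 0.08722396] [[325.24801654 252.70976083]
 [330.89564555 250.22704174]
 [331.28774246 217.86158491]] [ 1.02302184  0.44077826 -0.01622331] -0.0016523723288352098
```

View pics/k7.png

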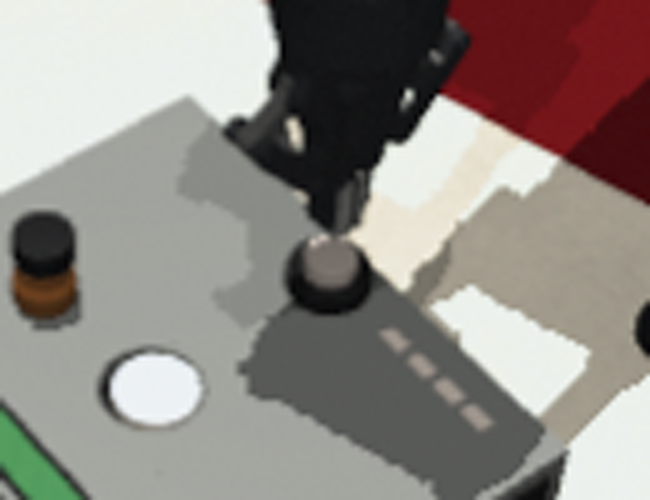

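The shut tips stand over the key at (331,258), and the disc is flush in the well at (155,388). Now I press in steps.

Request:
{"name": "servo_tool", "arguments": {
  "series": [
    [-0.015,0,-0.06,0,0,0,1],
    [-0.015,0,-0.12,0,0,0,1],
    [-0.015,0,-0.14,0,0,0,1],
    [-0.015,0,-0.16,0,0,0,1],
    [-0.015,0,-0.17,0,0,0,1],
    [-0.015,0,-0.18,0,0,0,1],
    [-0.015,0,-0.18,0,0,0,1],
    [-0.015,0,-0.18,0,0,0,1]
  ]
}}

```text
time: 9.95
tool_pos: [0.4979, 0.0822, 0.059]
tcp_rot: [-2.409, -2.017, 0.0]
wrist_force: [-2.9, -1.0, 3.1]
width: 0.002
grip_force: 1.2
```

Request:
{"name": "servo_tool", "arguments": {
  "series": [
    [0,0,-0.01,0,0,0,1],
    [0,0,-0.02,0,0,0,1],
    [0,0,-0.026,0,0,0,1],
    [0,0,-0.026,0,0,0,1],
    [0,0,-0.026,0,0,0,1],
    [0,0,-0.026,0,0,0,1]
  ]
}}

```text
time: 10.55
tool_pos: [0.4983, 0.0823, 0.0559]
tcp_rot: [2.408, 2.017, 0.001]
wrist_force: [-4.3, -0.3, 9.6]
width: 0.005
grip_force: 4.8
```

The force is well above 4 N, so the key should be bottomed. I press slightly more to be sure, then lift clear.

Request:
{"name": "servo_tool", "arguments": {
  "series": [
    [0,0,-0.008,0,0,0,1],
    [0,0,-0.008,0,0,0,1],
    [0,0,-0.008,0,0,0,1]
  ]
}}

```text
time: 10.85
tool_pos: [0.4984, 0.0823, 0.0558]
tcp_rot: [2.408, 2.017, 0.0]
wrist_force: [-7.2, 0.1, 17.3]
width: -0.003
grip_force: 8.6
```

Request:
{"name": "servo_tool", "arguments": {
  "series": [
    [0,0,0.1,0,0,0,1],
    [0,0,0.3,0,0,0,1],
    [0,0,0.6,0,0,0,1],
    [0,0,1,0,0,0,1],
    [0,0,1,0,0,0,1],
    [0,0,1,0,0,0,1],
    [0,0,1,0,0,0,1]
  ]
}}

```text
time: 11.55
tool_pos: [0.4973, 0.0822, 0.2024]
tcp_rot: [-2.408, -2.016, 0.002]
wrist_force: [0.2, 0.0, -1.0]
width: -0.001
grip_force: 0.0
```

```bash
python3 - <<'E'
from h import *
i=bot.camera_info("scene"); sc=bot.read_camera("scene");p=proj(i,[[.55,.06,.05]])[0].astype(int)
save("f8.png",cv2.resize(sc[p[1]-50:p[1]+50,p[0]-65:p[0]+65],None,fx=5,fy=5,interpolation=cv2.INTER_CUBIC))
E
```

```text
(no output)
```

View pics/f8.png

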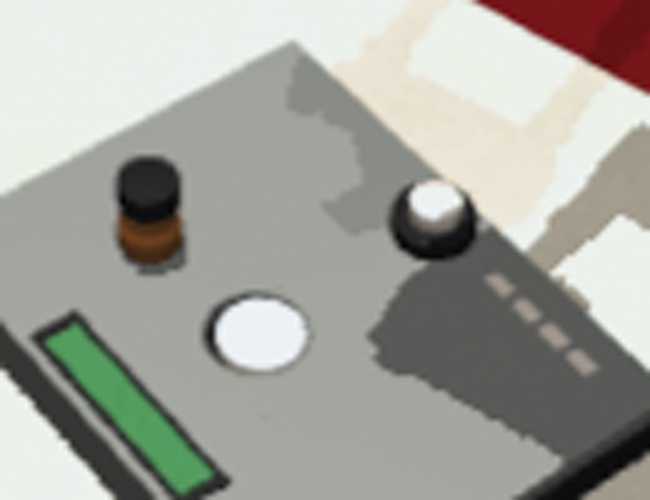

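The key is back up at (435,205), the disc is flush in the well at (260,332), and the jar still stands at (150,210).

```bash
python3 -c "
from workcell import bot
print(bot.finish_job())"
```

```text
the job is handed in; nothing more can be done
None
```

The white disc was pushed into the well and looks flush in the final picture. The key was then pressed to its stop (17 N at the wrist) and sprang back. The jar stayed in place, and I handed the job in at about 11.6 s; no verdict came back.

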